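Lock the lunch carrier with its retaining bar

TASK

The steel sandwich container stands in its plywood lunch carrier; lock it in by laying the loose wooden bar across the two slotted cheeks, above the container. Tuck one end of the bar deep into the long slot, lower the other end level, then slide the bar back until that end is fully home in the short slot, so that it lies flat on both slot floors under both roofs, and let go. Do not shift the container on its carrier and leave everything else on the counter where it is.

Things in the scene. Friction and masses are not known exactly. Their poses are not given: they have to be found in the camera images.
- bar: Loose wooden retaining bar, the same from either end: a flat strip 28 wide (x) x 200 long (y) x 12 thick, with an upright grip block 22 wide (x) x 56 long (y) x 30 high on the middle of its upper face (top 42 above the underside; both parts one solid piece). Starts flat on the counter, grip up. 100 to 200 g. Origin: centre of the underside; y along its length, z up.
- carrier: Plywood lunch carrier, fixed to the counter: base plate 124 (x) x 264 (y) x 12 thick, with the deep-slot cheek at its +y end (block 56 wide in x, 58 long in y, 105 high). Origin: underside of the base below the container's nominal centre; y points to the deep slot, z up.
- deep_mouth (a point): Centre of the lower edge of the deep slot's mouth, on the slot floor (72 above the counter). The mouth looks to -y of this frame, towards the other cheek; from here the slot runs 48 to +y to a closed end, 36 wide (x) and 25 high, closed at both sides, under an 8 thick roof.
- short_cheek: Plywood cheek with the short slot, fixed on the base's -y end, facing the deep cheek (its distance from it differs from start to start, 158 to 168 between the mouths): block 56 wide (x), 24 long (y), top 94 above the counter. Origin: underside (12 above the counter), in the plane of its mouth; axes parallel to the carrier's.
- short_mouth (a point): Centre of the lower edge of the short slot's mouth, on the slot floor (72 above the counter). The mouth looks to +y of this frame; from here the slot runs 14 to -y to a closed end, 36 wide (x) and 16 high, closed at both sides, under a 6 thick roof.
- container: Stainless steel sandwich container with its lid on, 110 (x) x 142 (y) x 54 high, about 600 g, standing loose on the carrier's base between the cheeks; its lid is 6 below the slot floors. Origin: centre of the underside.
- snack0: Plastic snack box, 106 (x) x 91 (y) x 55 high, bystander. Origin: centre of the underside.
- snack1: Plastic snack box like snack0, bystander.
- snack2: Plastic snack box like snack0, bystander.
- snack3: Plastic snack box like snack0, bystander.
- canister: White ceramic canister with wire-hinged lid, 100 diameter, 125 high, bystander. Origin: centre of the underside.
- spatula: Yellow spatula lying on the counter along its x axis, under 30 high, bystander.
- jar: Closed jar, 60 diameter, 85 high, bystander. Origin: centre of the underside.
Things that resemble listed ones, but are neither listed nor needed, are in the scene too. What is meant by the bar is not pink, and is the smaller of those in its own colour.

How it is judged:
At the end, for the whole second after the job is handed in: The bar lies flat and at rest across both cheeks, grip up (tilt under 0.05 rad, underside within 3 mm of the slot floors), one end in the short slot within 4 mm of its closed end, the other in the deep slot, centred within 7 mm and in line within 0.07 rad (y of bar in the frame of short_mouth between 0.081 and 0.09 m and x of bar in the frame of short_mouth between -0.007 and 0.007 m and z of bar in the frame of short_mouth between -0.003 and 0.003 m and angle between the y axis of bar and the y axis of short_mouth, either way round below 0.07 rad and angle between bar's own z axis and vertical below 0.05 rad and linear speed of bar below 0.01 m/s); the robot touches nothing.
It fails at once if the sandwich container is shifted by more than 10 mm (distance of container from where it was at the start of the episode above 0.01 m).
It fails at once if a bystander is moved by more than 20 mm (distance of any of snack0, snack1, snack2, snack3, canister, spatula, jar from where it was at the start of the episode above 0.02 m).
It also fails if it takes over 42 s, if anything falls off the work surface, if the arm or the gripper's body presses on something with over 40 N, if the wrist force passes 120 N, or if a joint passes its speed limit or range.

ROBOT

A 6-joint arm with a two-finger parallel gripper is mounted at the origin on the work surface. World frame = base frame: x ahead of the robot, y to its left, z up, the work surface at z = 0. Lengths are in m, angles in rad, forces in N, time in s.
With the tool pointing down it reaches from about 0.35 to 0.775 m from the base axis. Payload 7.3 kg.
Tool frame: the origin (TCP) lies at the centre of the arm's flange, where the gripper is bolted on; the fingertips stand 178 mm ahead of it and the grasp point (between the pads) lies 159 mm ahead of it; z points along the fingers, y is the line along which they close (so a half turn about z gives the same grasp; the last joint's range is limited). The gripper opens to 92 mm and grips with 3 to 60 N. Pads are 19 mm wide; open, the fingers measure 130 mm over their backs; the gripper's body (75 mm by 190 mm) begins 47 mm behind the grasp point.
Start: joints at [-1.479, 0.342, 1.524, -0, 1.275, -0.146], TCP at [0.124, -0.51, 0.405] pointing down, gripper open.
Joint ranges: [-2.53, 2.53], [-0.77, 2.02], [0.04, 2.7], [-1, 4.14], [0.28, 2.66], [-3.11, 3.11]. Speed limits (rad/s): [2.57, 2.57, 3.14, 3.14, 3.14, 3.14].

INTERFACE

Orientations are given as [roll, pitch, yaw] about the fixed x, y, z axes, in that order (R = Rz(yaw) Ry(pitch) Rx(roll)).
In Python, from station import get_obs, capture, camera_params, job_done gives the robot as it stands.
- The arm moves only by the tool drive_tool, never from a script. Its argument "moves" is a list that holds one entry, the list of rows, each a list of 6 numbers: the shift along the tool's x, y, z as a fraction of full scale, then the turn, a rotation vector about the tool's x, y, z as a fraction of full scale. In form: [[[dx, dy, dz, ax, ay, az], ...]]. A call has 1 to 20 rows; each row is the pose to reach, as a shift and turn from the pose commanded when the call began, along the tool's axes at that moment; what a row does not reach only later rows make up. Full scale, the value 1, is 0.12 m for a shift and 45 degrees for a turn. A row lasts 1/10 s, in which the tool goes at most 50 mm and 8.59 degrees, less where a joint would pass 70% of its speed; a pose out of reach is approached as far as the arm can. A call with a number of a shift or a turn outside -1 to 1 is refused whole. A call with a gripper value outside its range is refused whole. "claw" is the opening, from -1 (shut) to 1 (fully open), set as the call begins (left out, the last holds). The fingers move at their own pace and stop on an object; the grip force is fixed at half the most. Time passes only in rows, so rows that repeat a pose let the fingers close. It gives the time, the measured TCP pose, the force, the opening and the grip force at its end, in the units of the state.
- get_obs(): the state, without advancing time (a new reading comes with each control period).
- capture(name): name is "side" or "top"; returns the picture (384x512x3 uint8, blue, green, red); there is no depth.
- camera_params(name): a dict with "fov_y" (degrees; the focal length in pixels is half the picture's height over the tangent of half this angle, whatever the lens; pixels are square), "cx", "cy" (the principal point, pixels), "distortion" ([k1, k2, p1, p2, k3] as OpenCV has them; the pictures are not rectified), "R" (3x3) and "t" (3): a world point X has camera coordinates R X + t. Camera axes: x right, y down, z forward; pixel columns grow to the right and rows downward; lengths in m; the calibration is good to about 2 mm. A picture is of the moment at which its call begins. camera_params takes no time and is no camera call.
- job_done(): hands the job in; it is judged then, once.
The state is a dict: "time": time; "joint_positions": joint angles; "joint_velocities": joint speeds; "effort": joint torques, N m; "ee_pos": TCP position; "orientation": TCP orientation; "force": force on the tool from outside, world axes, zero at the start; "torque": the same for the moment, N m; "gripper_width": opening from 0.0 (shut) to 1.0 (fully open); "grip_force": force on a finger pad.
Only numpy, scipy, OpenCV 4.12 (cv2) and the standard library are available. Lean on these libraries where they do the work, as an engineer would, in place of code of your own. Each camera call takes 0.05 s, during which the arm holds its last target. There are 200 camera calls.

## Working session

There is one attempt and no reset: what is moved stays moved. The work goes in short steps, Python scripts to look and compute and a tool call to move; the robot and the scene stay as the last step left them, time stands still between calls to the robot, and variables do not carry over. Pictures are saved under pics/ and viewed, at most 10 in all, crops included, and the job is handed in when it is done.

Besides the shell and the picture viewer there is one more tool, called after "Emit:" by a JSON object that holds its "op" and its "data", one argument or row to a line. drive_tool: Moves the arm, as the interface text tells. Shift numbers are shares of 0.12 m and turn numbers shares of 45 degrees, none past 1 either way. Its arguments: {"type":"object","properties":{"moves":{"type":"array"},"claw":{"type":"number"}},"required":["moves"]}

```bash
mkdir -p pics; ls
python3 - <<'E'
from station import *
import cv2
for n in("side","top"):
    cv2.imwrite(f"pics/{n}0.png",cv2.resize(capture(n),(800,600),interpolation=cv2.INTER_CUBIC)); print(n,camera_params(n))
print(get_obs())
E
```

```text
pics
side {'fov_y': 45.06689517451093, 'cx': 254.2562177556805, 'cy': 184.1168915437119, 'distortion': array([-0.05697107,  0.        ,  0.        ,  0.        ,  0.        ]), 'R': array([[-0.86359758, -0.5037229 ,  0.0215047 ],
       [-0.32917722,  0.53101732, -0.78080917],
       [ 0.38189209, -0.68138377, -0.62439938]]), 't': array([0.49450791, 0.1568698 , 1.507742  ])}
top {'fov_y': 43.803144054715645, 'cx': 261.61413138694815, 'cy': 190.42327083646126, 'distortion': array([0.06412635, 0.        , 0.        , 0.        , 0.        ]), 'R': array([[ 0.01166595, -0.99975638, -0.01873751],
       [-0.99583346, -0.00992122, -0.09064932],
       [ 0.09044133,  0.01971695, -0.99570659]]), 't': array([0.15221637, 0.52259813, 1.46648218])}
{'time': 0.1, 'joint_positions': array([-1.47902106e+00,  3.42622669e-01,  1.52491568e+00, -3.68749841e-05,
        1.27537470e+00, -1.45971493e-01]), 'joint_velocities': array([-5.93549211e-05,  9.31221108e-04, -2.07345426e-03, -3.37673838e-04,
       -6.73876762e-05,  7.03604955e-04]), 'effort': array([ 1.72275155e-03, -4.32004631e+01, -2.44693655e+01,  7.18314364e-02,
        5.25761582e-02, -4.81851896e-05]), 'ee_pos': array([ 0.12366463, -0.5101029 ,  0.40413209]), 'orientation': array([-3.14028117e+00, -1.57168371e-04,  2.37757419e-01]), 'force': array([ 0.59159858, -0.38347919,  0.17955923]), 'torque': array([ 0.01933556,  0.05983142, -0.05178668]), 'grip_force': 0.0, 'gripper_width': 0.9983314511789312}
```

View pics/side0.png

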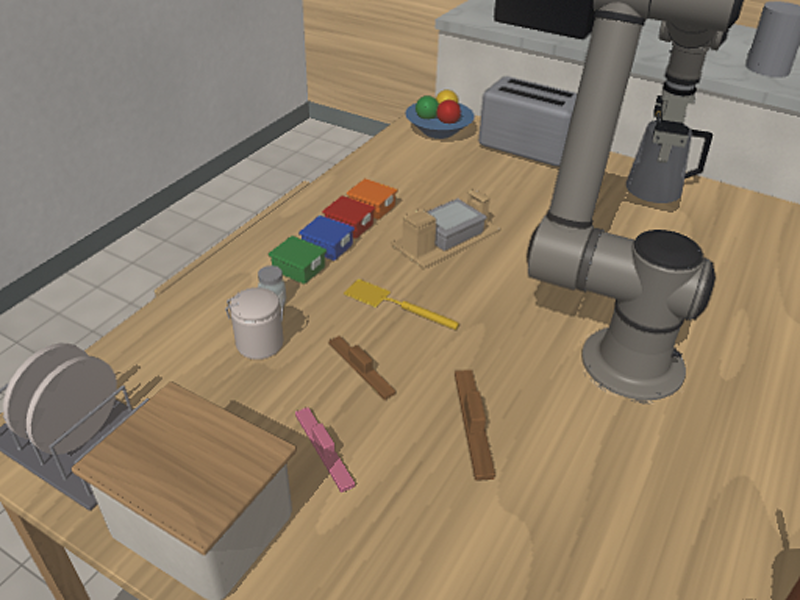

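View pics/top0.png

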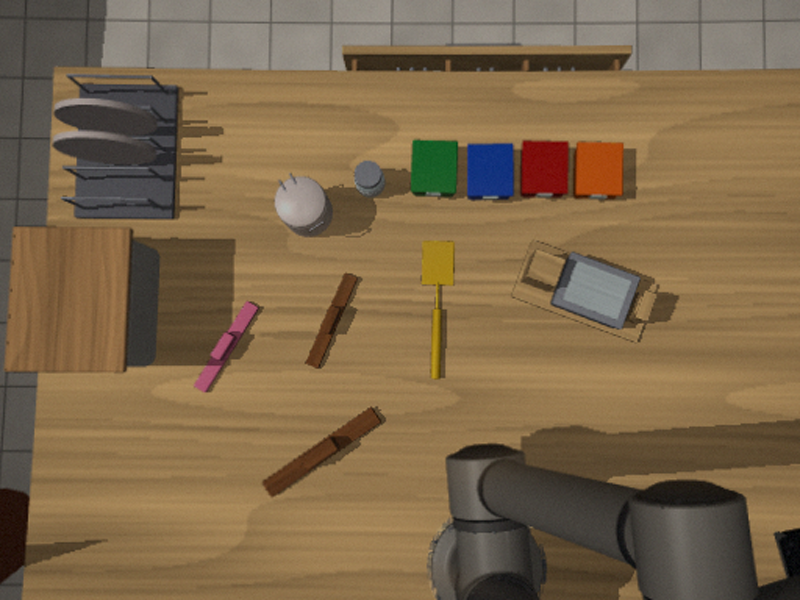

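```bash
cat > h.py <<'E'
import numpy as np, cv2
from scipy.optimize import least_squares
from station import *
def cam(n):
    c=camera_params(n); f=192/np.tan(np.radians(c["fov_y"])/2)
    return np.array([[f,0,c["cx"]],[0,f,c["cy"]],[0,0,1]]),np.array(c["distortion"]),np.array(c["R"]),np.array(c["t"])
def proj(n,P):
    K,d,R,t=cam(n); return cv2.projectPoints(np.float64(P).reshape(-1,3),cv2.Rodrigues(R)[0],t,K,d)[0].reshape(-1,2)
def tri(a,b):  # pixels side, top
    r=least_squares(lambda X:np.r_[proj("side",X)[0]-a,proj("top",X)[0]-b],[.4,0,.05]); return r.x,np.abs(r.fun).max()
def onz(n,p,z):
    K,d,R,t=cam(n); q=cv2.undistortPoints(np.float64(p).reshape(-1,1,2),K,d).reshape(-1,2)
    v=np.c_[q,np.ones(len(q))]@R; c=-R.T@t; return c+v*((z-c[2])/v[:,2])[:,None]
def crop(n,x,y,w=100,h=75,s=4):
    return cv2.resize(capture(n)[y:y+h,x:x+w],None,fx=s,fy=s,interpolation=cv2.INTER_CUBIC)
E
python3 - <<'E'
from h import *
a=np.vstack([np.hstack([crop("top",165,168),crop("side",185,198)]),np.hstack([crop("top",322,150),crop("side",240,110)])])
cv2.imwrite("pics/c1.png",a)
E
```

```text
(no output)
```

View pics/c1.png

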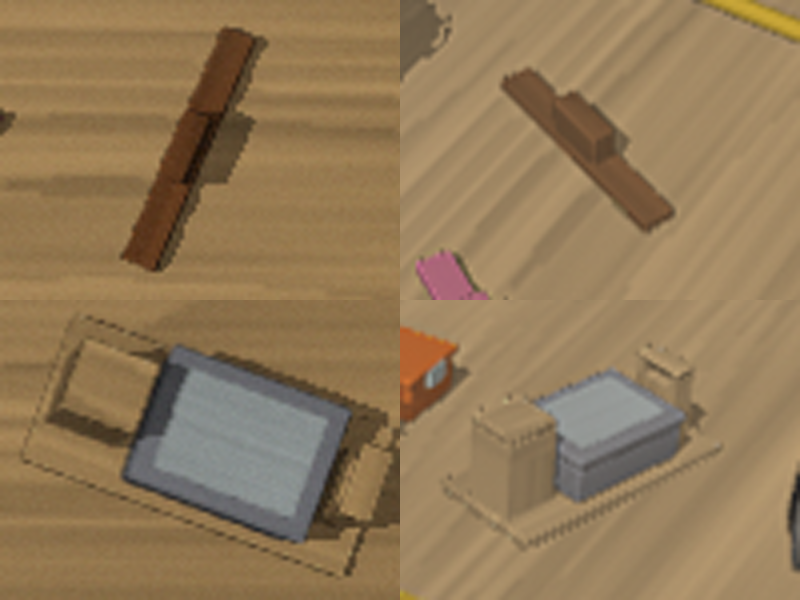

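The bar that is meant is the smaller brown one: top picture (332,320), side picture (362,367) in the 800-pixel views. The deep cheek is at the left end of the carrier and the short cheek at the right. I'll enlarge the carrier in both views next.

Run:
```python
from h import *
for n,x,y in(("top",324,150),("side",244,112)):
    a=crop(n,x,y,100,75,8); a=cv2.convertScaleAbs(a,alpha=1.3,beta=-20)
    for i in range(0,100,10): cv2.putText(a,str(x+i),(i*8,8),0,.3,(255,255,255)); cv2.line(a,(i*8+4,10),(i*8+4,16),(255,255,255))
    for i in range(0,75,10): cv2.putText(a,str(y+i),(0,i*8+4),0,.3,(255,255,255))
    cv2.imwrite(f"pics/z{n}.png",a)
# bar silhouettes
for n,x,y in(("top",165,168),("side",185,198)):
    im=capture(n)[y:y+75,x:x+100].astype(int); m=((im[...,2]-im[...,0]>20)&(im[...,2]<140)).astype('uint8')
    k,l,s,c=cv2.connectedComponentsWithStats(m); i=1+s[1:,4].argmax(); print(n,s[i],c[i]+[x,y])
    r=cv2.minAreaRect(np.argwhere(l==i)[:,::-1].astype('float32')+np.float32([x,y])); print(cv2.boxPoints(r))
```

```text
top [   0    6  100   62 1299] [210.49499615 204.90377213]
[[159.63013 197.01373]
 [249.82191 163.1918 ]
 [267.9041  211.41098]
 [177.71233 245.23291]]
side [ 25  17  44  42 594] [232.03030303 234.15993266]
[[208.98338 218.94708]
 [219.40553 208.88431]
 [256.69293 247.50339]
 [246.27077 257.56616]]
```

View pics/ztop.png

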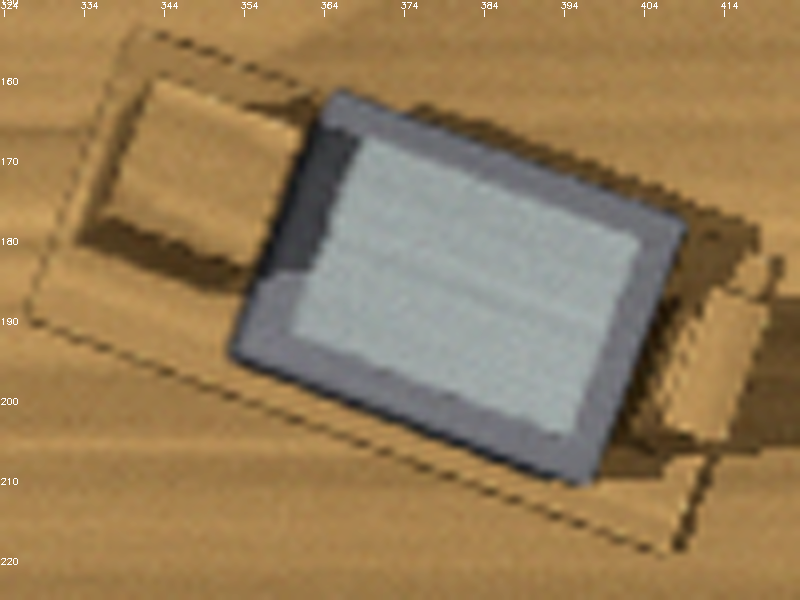

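View pics/zside.png

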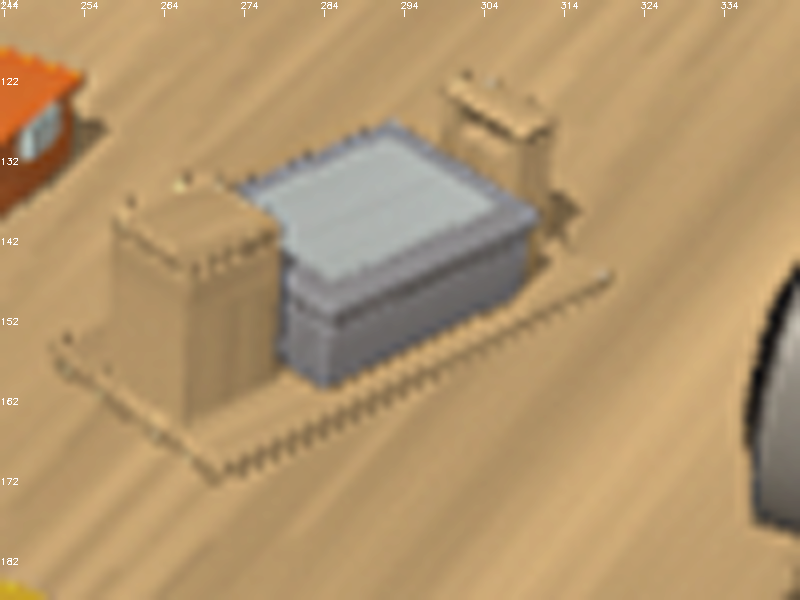

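The top crop shows the deep cheek's top at about (152,82), (302,128), (247,268), (103,218) and the short cheek's top at (722,288) to (722,440). The side crop shows the same cheeks at (118,222), (187,270), (275,235) and at (448,92), (525,138), (552,125). I'll fit the poses from these points.

```bash
cat > fit.py <<'E'
from h import *
g=lambda p,o,s:np.array(o)+(np.array(p)+.5)/s-.5
T=lambda *p:g(p,(324,150),8); S=lambda *p:g(p,(244,112),8)
# bar
bt=g([(222,28),(254,36),(122,260),(152,270)],(165,168),4); bs=g([(103,85),(125,68),(248,226),(272,210)],(185,198),4)
B=[tri(a,b) for a,b in zip(bs,bt)]
for b in B: print(b[0].round(4),round(b[1],2))
B=np.array([b[0] for b in B]); m=B.mean(0); d=B[:2].mean(0)-B[2:].mean(0); print("bar",m,np.linalg.norm(d),np.degrees(np.arctan2(d[1],d[0])))
# cheek heights by two views
for n,a,b in(("deep",S(118,222),T(152,82)),("deep",S(187,270),T(103,218)),("deep",S(275,235),T(247,268)),("short",S(448,92),T(722,288)),("short",S(525,138),T(665,430)),("short",S(552,125),T(722,440))):
    print(n,*[np.round(q,4) for q in tri(a,b)])
# carrier fit: x,y,yaw of deep mouth frame, e=gap, b=base end past mouth; heights free zd,zs
obs=[("top",T(152,82),1,58,'d'),("top",T(302,128),1,0,'d'),("top",T(247,268),-1,0,'d'),("top",T(103,218),-1,58,'d'),
("side",S(118,222),1,58,'d'),("side",S(187,270),-1,58,'d'),("side",S(275,235),-1,0,'d'),
("top",T(768,305),1,-24,'s'),("top",T(722,440),-1,-24,'s'),("side",S(448,92),1,0,'s'),("side",S(525,138),-1,0,'s'),("side",S(552,125),-1,-24,'s'),
("top",T(140,30),62,0,'b'),("top",T(25,318),-62,0,'b'),("top",T(672,550),-62,-264,'b'),("top",T(778,262),62,-264,'b'),
("side",S(55,348),62,0,'b'),("side",S(218,464),-62,0,'b'),("side",S(610,273),-62,-264,'b')]
def res(q):
    x,y,w,gap,be,zd,zs=q; o=[]
    for n,p,cx,cy,k in obs:
        X,Y,Z={'d':(28e-3*cx,cy/1e3,zd),'s':(28e-3*cx,cy/1e3-gap,zs),'b':(cx/1e3,cy/1e3+be,.012)}[k]
        o.append(proj(n,[x+X*np.cos(w)-Y*np.sin(w),y+X*np.sin(w)+Y*np.cos(w),Z])[0]-p)
    return np.ravel(o)
r=least_squares(res,[.45,-.1,-.35,.163,.06,.105,.094],loss="soft_l1")
x,y,w,gap,be,zd,zs=r.x; print(r.x.round(4),"yaw",np.degrees(w)); print(res(r.x).reshape(-1,2).round(2).tolist())
f=lambda Y:(np.array([x,y])+Y*np.array([-np.sin(w),np.cos(w)])).round(4)
print("deep mouth",f(0),"short mouth",f(-gap),"bar final centre",f(-gap-.014+.1),"bar deep centre",f(.043-.1))
E
python3 fit.py
```

```text
[0.571  0.2901 0.011 ] 0.04
[0.5653 0.2648 0.0128] 0.19
[0.3874 0.3643 0.014 ] 0.04
[0.38   0.3407 0.0142] 0.01
bar [0.47591848 0.31493324 0.01298421] 0.19918641168511905 -22.139514136660054
deep [ 0.6066 -0.0824  0.1039] 0.216
deep [ 0.5569 -0.0636  0.1051] 0.3528
deep [ 0.5393 -0.117   0.1008] 0.3342
short [ 0.5342 -0.2925  0.0906] 0.1562
short [ 0.4814 -0.2703  0.0928] 0.2034
short [ 0.4775 -0.2917  0.0904] 0.0743
[ 0.5641 -0.1278 -0.3478  0.1593  0.063   0.1022  0.0926] yaw -19.929754267181558
[[0.11, -0.93], [-0.04, 0.08], [0.41, 0.24], [-0.22, -0.34], [-0.99, 0.04], [0.2, 0.63], [0.88, -0.33], [0.4, -0.13], [-0.14, 0.78], [-0.82, 0.03], [-0.52, 0.16], [0.38, -0.18], [-0.51, -0.5], [0.41, 0.13], [0.21, 0.85], [0.15, -0.45], [-0.28, 0.36], [0.35, 0.87], [0.24, 0.49]]
deep mouth [ 0.5641 -0.1278] short mouth [ 0.5098 -0.2776] bar final centre [ 0.5391 -0.1967] bar deep centre [ 0.5446 -0.1814]
```

```bash
cat > plan.py <<'E'
# usage: plan(list of (x,y,z,yaw_deg,tilt_deg)) prints one round row per call, from the measured pose
from h import *
from scipy.spatial.transform import Rotation as Ro
def down(yaw,tilt=0): return Ro.from_euler("z",yaw,degrees=True)*Ro.from_euler("x",180,degrees=True)*Ro.from_euler("y",tilt,degrees=True)
def plan(W,start=None):
    o=get_obs(); p=np.array(o["ee_pos"]); R=Ro.from_euler("xyz",o["orientation"])
    for w in W:
        t=np.array(w[:3]); Q=down(*w[3:])
        s=np.r_[R.inv().apply(t-p)/.12,(R.inv()*Q).as_rotvec()/(np.pi/4)].round(3)
        print(s.tolist(), "" if abs(s).max()<=1 else "TOO BIG")
        p=p+R.apply(s[:3]*.12); R=R*Ro.from_rotvec(s[3:]*np.pi/4)
    print("end",p.round(4),R.as_euler("xyz",degrees=True).round(2))
E
python3 - <<'E'
from plan import *
plan([(.21,-.46,.405,35),(.30,-.405,.40,55),(.39,-.34,.40,75),(.46,-.25,.40,95),(.51,-.15,.40,110),(.53,-.045,.39,125),(.53,.07,.38,140),(.51,.18,.36,158),(.476,.28,.33,157.9),(.476,.315,.28,157.9),(.476,.315,.194,157.9)])
E
```

```text
[0.798, -0.237, -0.002, 0.0, -0.0, -0.475] 
[0.877, 0.054, 0.041, 0.0, -0.0, -0.444] 
[0.874, 0.304, 0.0, 0.0, 0.0, -0.445] 
[0.875, 0.369, 0.0, 0.0, 0.0, -0.444] 
[0.794, 0.488, 0.0, 0.0, 0.0, -0.334] 
[0.766, 0.456, 0.084, 0.0, 0.0, -0.333] 
[0.785, 0.549, 0.083, 0.0, 0.0, -0.333] 
[0.717, 0.595, 0.167, 0.0, 0.0, -0.4] 
[0.575, 0.666, 0.25, -0.0, 0.0, 0.002] 
[0.11, 0.27, 0.416, -0.0, 0.0, -0.0] 
[-0.0, 0.0, 0.717, -0.0, 0.0, -0.0] 
end [0.4759 0.315  0.194 ] [-180.      0.    157.89]
```

Emit:
{"op": "drive_tool", "data": {
  "moves": [
    [[0.8, -0.24, 0, 0, 0, -0.475], [0.8, -0.24, 0, 0, 0, -0.475], [0.8, -0.24, 0, 0, 0, -0.475], [0.8, -0.24, 0, 0, 0, -0.475]]
  ],
  "claw": 1
}}

```text
time: 0.9
ee_pos: [0.2113, -0.4589, 0.4049]
orientation: [3.141, 0.0, 0.614]
force: [0.1, 0.0, -0.3]
gripper_width: 0.999
grip_force: 0.0
```

Emit:
{"op": "drive_tool", "data": {
  "moves": [
    [[0.88, 0.05, 0.04, 0, 0, -0.444], [0.88, 0.05, 0.04, 0, 0, -0.444], [0.88, 0.05, 0.04, 0, 0, -0.444], [0.88, 0.05, 0.04, 0, 0, -0.444]]
  ]
}}

```text
time: 1.3
ee_pos: [0.3007, -0.4037, 0.3999]
orientation: [-3.142, 0.0, 0.959]
force: [0.2, -0.1, 0.1]
gripper_width: 1.001
grip_force: 0.0
```

Emit:
{"op": "drive_tool", "data": {
  "moves": [
    [[0.87, 0.3, 0, 0, 0, -0.445], [0.87, 0.3, 0, 0, 0, -0.445], [0.87, 0.3, 0, 0, 0, -0.445], [0.87, 0.3, 0, 0, 0, -0.445]]
  ]
}}

```text
time: 1.7
ee_pos: [0.3897, -0.3394, 0.3999]
orientation: [-3.141, 0.001, 1.308]
force: [-0.6, -0.5, -0.8]
gripper_width: 1.0
grip_force: 0.0
```

Emit:
{"op": "drive_tool", "data": {
  "moves": [
    [[0.88, 0.37, 0, 0, 0, -0.444], [0.88, 0.37, 0, 0, 0, -0.444], [0.88, 0.37, 0, 0, 0, -0.444], [0.88, 0.37, 0, 0, 0, -0.444]]
  ]
}}

```text
time: 2.1
ee_pos: [0.4596, -0.2489, 0.3999]
orientation: [-3.141, 0.001, 1.656]
force: [0.2, -0.5, -0.2]
gripper_width: 1.0
grip_force: 0.0
```

Emit:
{"op": "drive_tool", "data": {
  "moves": [
    [[0.8, 0.49, 0, 0, 0, -0.334], [0.8, 0.49, 0, 0, 0, -0.334], [0.8, 0.49, 0, 0, 0, -0.334], [0.8, 0.49, 0, 0, 0, -0.334]]
  ]
}}

```text
time: 2.5
ee_pos: [0.5098, -0.1486, 0.3999]
orientation: [-3.141, 0.001, 1.917]
force: [0.0, -0.0, 1.1]
gripper_width: 0.997
grip_force: 0.0
```

Emit:
{"op": "drive_tool", "data": {
  "moves": [
    [[0.77, 0.46, 0.08, 0, 0, -0.333], [0.77, 0.46, 0.08, 0, 0, -0.333], [0.77, 0.46, 0.08, 0, 0, -0.333], [0.77, 0.46, 0.08, 0, 0, -0.333]]
  ]
}}

```text
time: 2.9
ee_pos: [0.53, -0.0433, 0.3902]
orientation: [-3.14, 0.001, 2.179]
force: [-0.4, -1.0, -0.5]
gripper_width: 1.001
grip_force: 0.0
```

Emit:
{"op": "drive_tool", "data": {
  "moves": [
    [[0.78, 0.55, 0.08, 0, 0, -0.333], [0.78, 0.55, 0.08, 0, 0, -0.333], [0.78, 0.55, 0.08, 0, 0, -0.333], [0.78, 0.55, 0.08, 0, 0, -0.333]]
  ]
}}

```text
time: 3.3
ee_pos: [0.5307, 0.0717, 0.3806]
orientation: [-3.141, 0.0, 2.441]
force: [0.6, 0.4, 0.3]
gripper_width: 1.002
grip_force: 0.0
```

Emit:
{"op": "drive_tool", "data": {
  "moves": [
    [[0.72, 0.6, 0.17, 0, 0, -0.4], [0.72, 0.6, 0.17, 0, 0, -0.4], [0.72, 0.6, 0.17, 0, 0, -0.4], [0.72, 0.6, 0.17, 0, 0, -0.4]]
  ]
}}

```text
time: 3.7
ee_pos: [0.511, 0.1824, 0.36]
orientation: [-3.141, 0.0, 2.756]
force: [-0.0, -1.2, -1.0]
gripper_width: 0.996
grip_force: 0.0
```

Run:
```python
from plan import *
o=get_obs();print(o["time"],o["ee_pos"],np.degrees(o["orientation"]),np.degrees(o["joint_positions"]).round())
plan([(.476,.28,.33,157.9),(.476,.315,.27,157.9),(.476,.315,.194,157.9)])
```

```text
3.7 [0.51102532 0.18239904 0.36004072] [-1.79938380e+02  4.02187632e-03  1.57878935e+02] [ 12.  24.  88.  -0.  68. -56.]
[0.577, 0.644, 0.25, -0.001, 0.0, -0.0] 
[0.11, 0.27, 0.5, -0.0, 0.0, -0.0] 
[-0.0, 0.0, 0.633, -0.0, 0.0, -0.0] 
end [0.4759 0.315  0.194 ] [-179.98    0.    157.88]
```

Emit:
{"op": "drive_tool", "data": {
  "moves": [
    [[0.58, 0.64, 0.25, 0, 0, 0], [0.58, 0.64, 0.25, 0, 0, 0], [0.58, 0.64, 0.25, 0, 0, 0], [0.58, 0.64, 0.25, 0, 0, 0]]
  ]
}}

```text
time: 4.1
ee_pos: [0.4757, 0.2793, 0.3302]
orientation: [-3.141, 0.001, 2.756]
force: [0.5, -0.3, 0.4]
gripper_width: 1.002
grip_force: 0.0
```

Emit:
{"op": "drive_tool", "data": {
  "moves": [
    [[0.11, 0.27, 0.5, 0, 0, 0], [0.11, 0.27, 0.5, 0, 0, 0], [0.11, 0.27, 0.5, 0, 0, 0], [0.11, 0.27, 0.5, 0, 0, 0]]
  ]
}}

```text
time: 4.5
ee_pos: [0.4764, 0.3135, 0.2712]
orientation: [3.141, 0.001, 2.755]
force: [-0.4, -0.4, 0.9]
gripper_width: 1.003
grip_force: 0.0
```

Run:
```python
from plan import *
plan([(.476,.315,.194,157.9)])
cv2.imwrite("pics/g1.png",np.hstack([crop("top",165,160,100,100),crop("side",185,170,100,100)]))
```

```text
[0.008, 0.01, 0.643, 0.0, 0.002, -0.001] 
end [0.476 0.315 0.194] [ 1.7999e+02 -2.0000e-02  1.5789e+02]
```

View pics/g1.png

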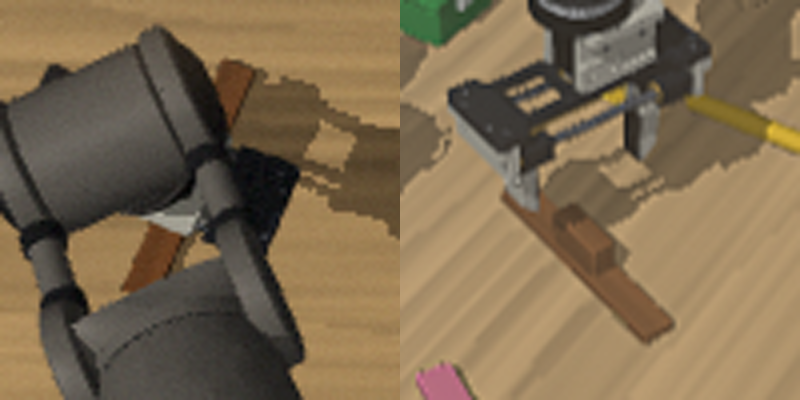

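The fingers straddle the bar on either side of its grip block (side panel, near (590,235)), so I'll go down and grip.

Emit:
{"op": "drive_tool", "data": {
  "moves": [
    [[0.01, 0.01, 0.4, 0, 0, 0], [0.01, 0.01, 0.64, 0, 0, 0], [0.01, 0.01, 0.64, 0, 0, 0], [0.01, 0.01, 0.64, 0, 0, 0], [0.01, 0.01, 0.64, 0, 0, 0]]
  ]
}}

```text
time: 5.1
ee_pos: [0.4753, 0.317, 0.1959]
orientation: [3.139, 0.003, 2.757]
force: [0.7, -0.4, -0.1]
gripper_width: 1.0
grip_force: 0.0
```

Emit:
{"op": "drive_tool", "data": {
  "moves": [
    [[0, 0, 0, 0, 0, 0], [0, 0, 0, 0, 0, 0], [0, 0, 0, 0, 0, 0], [0, 0, 0, 0, 0, 0], [0, 0, 0, 0, 0, 0], [0, 0, 0, 0, 0, 0], [0, 0, 0, 0, 0, 0], [0, 0, 0, 0, 0, 0]]
  ],
  "claw": -1
}}

```text
time: 5.9
ee_pos: [0.4742, 0.3169, 0.1934]
orientation: [-3.141, -0.0, 2.757]
force: [-1.0, 0.2, 0.4]
gripper_width: 0.352
grip_force: 0.0
```

Emit:
{"op": "drive_tool", "data": {
  "moves": [
    [[0, 0, 0, 0, 0, 0], [0, 0, 0, 0, 0, 0], [0, 0, 0, 0, 0, 0], [0, 0, 0, 0, 0, 0], [0, 0, 0, 0, 0, 0]]
  ]
}}

```text
time: 6.4
ee_pos: [0.4742, 0.3169, 0.1934]
orientation: [-3.141, -0.0, 2.757]
force: [-0.6, -1.0, -0.7]
gripper_width: 0.24
grip_force: 30.0
```

Run:
```python
from plan import *
print(get_obs()["ee_pos"])
plan([(.475,.316,.29,157.9),(.5,.24,.35,148),(.54,.13,.38,125),(.56,.02,.38,95),(.55,-.09,.38,70.1),(.535,-.19,.38,70.1)])
```

```text
[0.47420453 0.3168834  0.19340864]
[-0.009, -0.005, -0.805, -0.0, -0.0, 0.002] 
[-0.431, -0.508, -0.5, -0.0, -0.0, 0.22] 
[-0.769, -0.601, -0.25, -0.0, 0.0, 0.511] 
[-0.846, -0.389, 0.0, -0.0, 0.0, 0.667] 
[-0.906, -0.163, 0.001, -0.0, 0.0, 0.553] 
[-0.826, 0.166, -0.0, -0.0, 0.0, 0.0] 
end [ 0.535 -0.19   0.38 ] [-1.80e+02  1.00e-02  7.01e+01]
```

Emit:
{"op": "drive_tool", "data": {
  "moves": [
    [[0, 0, -0.4, 0, 0, 0], [0, 0, -0.8, 0, 0, 0], [0, 0, -0.8, 0, 0, 0], [0, 0, -0.8, 0, 0, 0]]
  ]
}}

```text
time: 6.8
ee_pos: [0.4743, 0.317, 0.2905]
orientation: [3.14, 0.002, 2.757]
force: [0.5, 0.4, -1.7]
gripper_width: 0.239
grip_force: 30.0
```

Emit:
{"op": "drive_tool", "data": {
  "moves": [
    [[-0.43, -0.51, -0.5, 0, 0, 0.22], [-0.43, -0.51, -0.5, 0, 0, 0.22], [-0.43, -0.51, -0.5, 0, 0, 0.22], [-0.43, -0.51, -0.5, 0, 0, 0.22]]
  ]
}}

```text
time: 7.2
ee_pos: [0.4992, 0.2401, 0.3483]
orientation: [-3.141, -0.001, 2.583]
force: [-0.4, -0.1, -0.9]
gripper_width: 0.236
grip_force: 30.0
```

Emit:
{"op": "drive_tool", "data": {
  "moves": [
    [[-0.77, -0.6, -0.25, 0, 0, 0.51], [-0.77, -0.6, -0.25, 0, 0, 0.51], [-0.77, -0.6, -0.25, 0, 0, 0.51], [-0.77, -0.6, -0.25, 0, 0, 0.51]]
  ]
}}

```text
time: 7.6
ee_pos: [0.5401, 0.1295, 0.3779]
orientation: [-3.139, -0.001, 2.18]
force: [0.3, -0.1, -1.5]
gripper_width: 0.238
grip_force: 30.0
```

Emit:
{"op": "drive_tool", "data": {
  "moves": [
    [[-0.85, -0.39, 0, 0, 0, 0.667], [-0.85, -0.39, 0, 0, 0, 0.667], [-0.85, -0.39, 0, 0, 0, 0.667], [-0.85, -0.39, 0, 0, 0, 0.667], [-0.85, -0.39, 0, 0, 0, 0.667]]
  ]
}}

```text
time: 8.1
ee_pos: [0.5597, 0.0217, 0.3774]
orientation: [-3.138, -0.001, 1.662]
force: [0.5, -0.2, -0.9]
gripper_width: 0.236
grip_force: 30.0
```

Emit:
{"op": "drive_tool", "data": {
  "moves": [
    [[-0.9, -0.16, 0, 0, 0, 0.55], [-0.9, -0.16, 0, 0, 0, 0.55], [-0.9, -0.16, 0, 0, 0, 0.55], [-0.9, -0.16, 0, 0, 0, 0.55], [-0.9, -0.16, 0, 0, 0, 0.55]]
  ]
}}

```text
time: 8.6
ee_pos: [0.5505, -0.0872, 0.3786]
orientation: [-3.14, -0.001, 1.235]
force: [-0.7, 0.1, -2.0]
gripper_width: 0.234
grip_force: 30.0
```

Emit:
{"op": "drive_tool", "data": {
  "moves": [
    [[-0.83, 0.17, 0, 0, 0, 0], [-0.83, 0.17, 0, 0, 0, 0], [-0.83, 0.17, 0, 0, 0, 0], [-0.83, 0.17, 0, 0, 0, 0], [-0.83, 0.17, 0, 0, 0, 0], [-0.83, 0.17, 0, 0, 0, 0]]
  ]
}}

```text
time: 9.2
ee_pos: [0.5366, -0.1875, 0.3795]
orientation: [-3.141, -0.0, 1.232]
force: [0.3, 0.7, -0.7]
gripper_width: 0.24
grip_force: 30.0
```

Run:
```python
from plan import *
o=get_obs();print(o["ee_pos"],np.degrees(o["orientation"]),o["gripper_width"],o["force"])
a=crop("top",315,140,110,95,7);b=crop("side",225,80,100,90,5)
cv2.imwrite("pics/h1t.png",a[:600,:800]); cv2.imwrite("pics/h1s.png",crop("side",225,75,110,95,7)[:600,:800])
```

```text
[ 0.53661797 -0.18747696  0.37946744] [-1.79984387e+02 -2.03206399e-02  7.05842799e+01] 0.24019318008394572 [ 0.27627367  0.67012672 -0.72527732]
```

View pics/h1s.png

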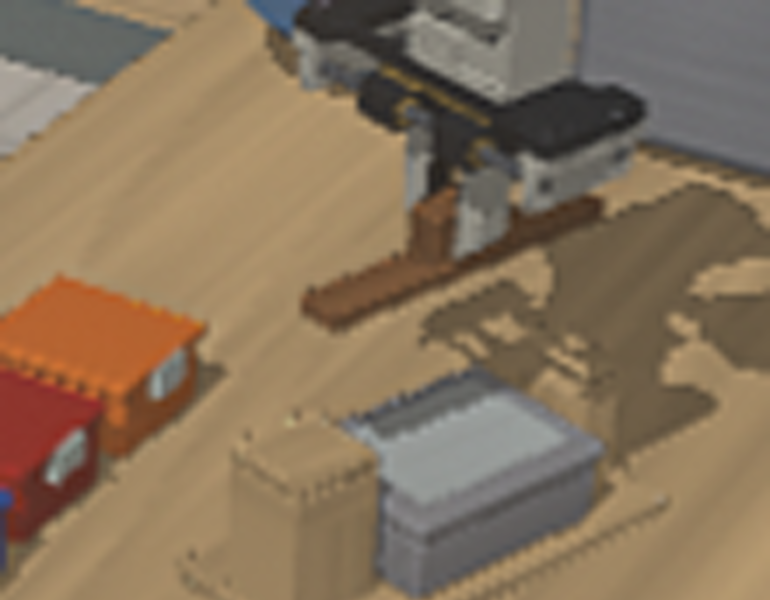

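The bar is held level over the carrier, with its deep end at about (303,293)–(333,315) and its far end at about (603,200). I'll measure how it sits in the grip from these points.

Run:
```python
from plan import *
px=np.array([225,75])+(np.array([(303,293),(333,317),(578,196),(604,204)])+.5)/7-.5
P=onz("side",px,.198); print(P.round(4))
R=Ro.from_euler("xyz",get_obs()["orientation"]);t=get_obs()["ee_pos"]
print(R.inv().apply(P-t).round(4))
m=capture("top"); cv2.imwrite("pics/h2.png",cv2.resize(m[140:230,310:430],None,fx=6.5,fy=6.5,interpolation=cv2.INTER_CUBIC))
# approach points: deep end bottom corner E at depth y from deep mouth, height z; tilt th; bar underside centre -> TCP
w=np.radians(-19.93); u=np.array([-np.sin(w),np.cos(w)]); M=np.array([.5641,-.1278])
def tcp(dep,z,th,off=0.,H=.1934):
    a=np.radians(th); yc=dep-(.1+off)*np.cos(a)-H*np.sin(-a)*-1; zc=z+(.1+off)*np.sin(a)+H*np.cos(a)
    # bar y dir (cos,-sin), bar up (sin,cos) in (u,z) plane
    yc=dep-(.1+off)*np.cos(a)+H*np.sin(a)
    return (*((M+yc*u).round(4)),round(zc,4))
for q in((-.015,.077,9),(.044,.076,9),(.044,.073,0)): print(q,tcp(*q))
```

```text
[[ 0.5824 -0.1063  0.198 ]
 [ 0.5576 -0.0934  0.198 ]
 [ 0.5057 -0.2787  0.198 ]
 [ 0.4898 -0.2782  0.198 ]]
[[ 0.0925  0.0159  0.1816]
 [ 0.0964 -0.0117  0.1816]
 [-0.0956  0.0012  0.1816]
 [-0.1004 -0.0139  0.1816]]
(-0.015, 0.077, 9) (np.float64(0.5356), np.float64(-0.2063), np.float64(0.2837))
(0.044, 0.076, 9) (np.float64(0.5557), np.float64(-0.1508), np.float64(0.2827))
(0.044, 0.073, 0) (np.float64(0.545), np.float64(-0.1804), np.float64(0.2664))
```

View pics/h2.png

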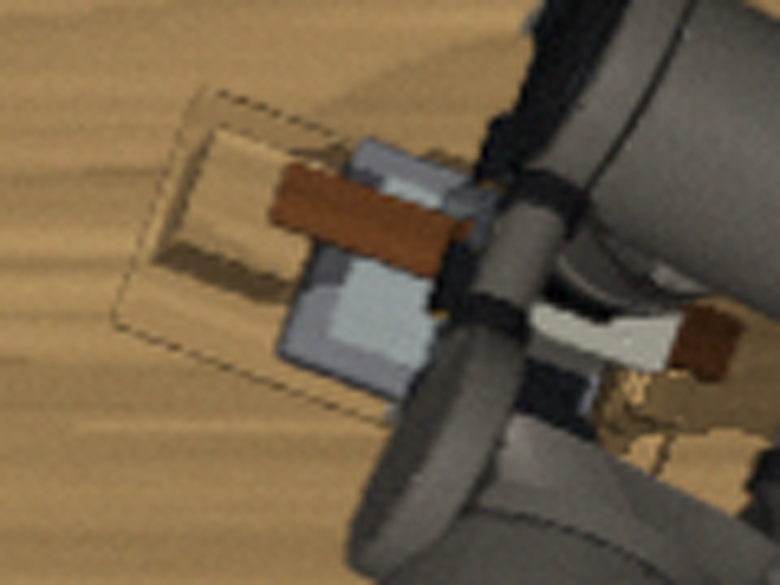

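In the top crop the bar's deep end is at (290,165)–(270,218), in line over the deep cheek, and its far end is at (745,322)–(722,380). I'll cross-check the grip offset with these.

```bash
cat > place.py <<'E'
from plan import *
w=np.radians(-19.93); u=np.array([-np.sin(w),np.cos(w)]); M=np.array([.5641,-.1278])
def tcp(dep,z,th,off=-.002,H=.1934):
    a=np.radians(th); yc=dep-(.1+off)*np.cos(a)+H*np.sin(a); zc=z+(.1+off)*np.sin(a)+H*np.cos(a)
    return (*(M+yc*u),zc,70.07,th)
E
python3 - <<'E'
from place import *
o=get_obs();R=Ro.from_euler("xyz",o["orientation"]);t=o["ee_pos"]
px=np.array([310,140])+(np.array([(290,165),(270,218),(745,322),(722,380)])+.5)/6.5-.5
print(R.inv().apply(onz("top",px,.198)-t).round(4))
for s in(1,-1):
    Q=down(70.07,9*s); print(s,"bar deep direction z:",Q.apply([1,0,0]).round(3))
E
```

```text
[[ 0.0975  0.0098  0.1816]
 [ 0.0979 -0.0145  0.1816]
 [-0.1018  0.0115  0.1816]
 [-0.1007 -0.0149  0.1816]]
1 bar deep direction z: [0.337 0.929 0.156]
-1 bar deep direction z: [ 0.337  0.929 -0.156]
```

```bash
sed -i 's/70.07,th)/70.07,-th)/; s/\[.5641,-.1278\]/[.5650,-.1281]/' place.py
cat >> place.py <<'E'
def rows(W,p=None,R=None):  # all rows relative to one start pose
    o=get_obs(); p=np.array(o["ee_pos"]) if p is None else p; R=R or Ro.from_euler("xyz",o["orientation"])
    for w in W:
        s=np.r_[R.inv().apply(np.array(w[:3])-p)/.12,(R.inv()*down(*w[3:])).as_rotvec()/(np.pi/4)].round(3)
        print(s.tolist(),"" if abs(s).max()<=1 else "TOO BIG")
    return np.array(w[:3]),down(*w[3:])
E
python3 - <<'E'
from place import *
a=rows([tcp(-.012,.12,14)]); print()
a=rows([tcp(-.012,.1,14),tcp(-.012,.085,14),tcp(-.012,.076,14)],*a); print()
rows([tcp(-.002,.075,13),tcp(.008,.075,12.5),tcp(.02,.075,12),tcp(.032,.075,10),tcp(.044,.075,8)],*a)
E
```

```text
[0.051, 0.053, 0.402, 0.001, -0.311, 0.009] 

[0.04, -0.0, 0.162, 0.0, 0.0, 0.0] 
[0.071, -0.0, 0.283, 0.0, 0.0, 0.0] 
[0.089, -0.0, 0.356, 0.0, 0.0, 0.0] 

[0.055, -0.0, 0.002, -0.0, 0.022, 0.0] 
[0.122, 0.0, -0.01, -0.0, 0.033, 0.0] 
[0.205, -0.0, -0.027, 0.0, 0.044, 0.0] 
[0.247, -0.0, -0.02, 0.0, 0.089, -0.0] 
[0.291, 0.0, -0.011, 0.0, 0.133, 0.0]
```

Emit:
{"op": "drive_tool", "data": {
  "moves": [
    [[0.05, 0.05, 0.2, 0, -0.15, 0.009], [0.05, 0.05, 0.4, 0, -0.31, 0.009], [0.05, 0.05, 0.4, 0, -0.31, 0.009], [0.05, 0.05, 0.4, 0, -0.31, 0.009], [0.05, 0.05, 0.4, 0, -0.31, 0.009], [0.05, 0.05, 0.4, 0, -0.31, 0.009]]
  ]
}}

```text
time: 10.0
ee_pos: [0.544, -0.1863, 0.333]
orientation: [3.138, 0.242, 1.22]
force: [-0.4, -0.2, -0.9]
gripper_width: 0.236
grip_force: 30.0
```

Run:
```python
from place import *
o=get_obs();print(o["ee_pos"],np.degrees(o["orientation"]),o["gripper_width"],o["force"])
a=rows([tcp(-.012,.1,14),tcp(-.012,.085,14),tcp(-.012,.076,14)])
cv2.imwrite("pics/t1.png",np.hstack([crop("side",235,95,90,90,4.4),crop("top",315,140,90,90,4.4)]))
```

```text
[ 0.54399828 -0.18625834  0.33297448] [179.79917289  13.87770727  69.87750468] 0.23647428078821553 [-0.36916859 -0.18387433 -0.9318464 ]
[0.056, -0.001, 0.172, 0.003, -0.003, -0.004] 
[0.086, -0.002, 0.293, 0.003, -0.003, -0.004] 
[0.104, -0.002, 0.366, 0.003, -0.003, -0.004]
```

View pics/t1.png

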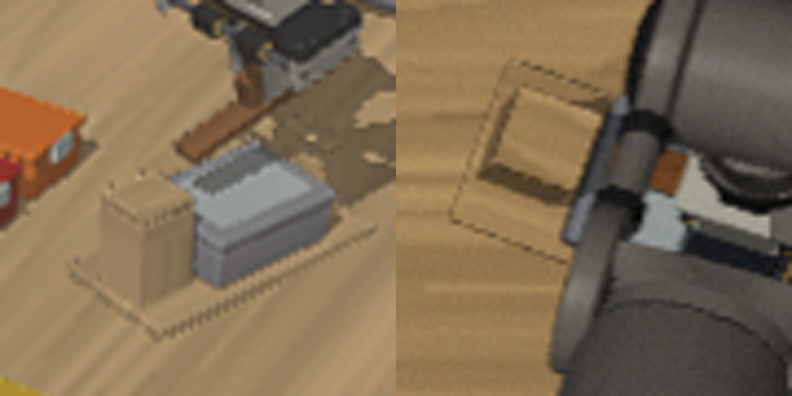

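The bar is tilted with its deep end down (side panel, about (185,150)), just ahead of the deep mouth. I'll lower it next.

Emit:
{"op": "drive_tool", "data": {
  "moves": [
    [[0.05, 0, 0.17, 0, 0, 0], [0.085, 0, 0.29, 0, 0, 0], [0.1, 0, 0.36, 0, 0, 0], [0.1, 0, 0.36, 0, 0, 0], [0.1, 0, 0.36, 0, 0, 0], [0.1, 0, 0.36, 0, 0, 0]]
  ]
}}

```text
time: 10.7
ee_pos: [0.5446, -0.1848, 0.2877]
orientation: [3.139, 0.244, 1.22]
force: [-0.7, -1.1, -1.8]
gripper_width: 0.24
grip_force: 30.0
```

Run:
```python
from place import *
print(get_obs()["force"],get_obs()["ee_pos"],tcp(-.012,.076,14))
rows([tcp(-.002,.075,13),tcp(.008,.075,12.5),tcp(.02,.075,12),tcp(.032,.075,10),tcp(.044,.075,8)])
```

```text
[-0.66260611 -1.07550165 -1.84540113] [ 0.54459791 -0.18484769  0.28767246] (np.float64(0.5444449896600416), np.float64(-0.1847898289946947), np.float64(0.28736353923054514), 70.07, -14)
[0.056, -0.002, 0.005, 0.003, 0.021, -0.003] 
[0.122, -0.002, -0.008, 0.003, 0.032, -0.003] 
[0.206, -0.002, -0.024, 0.003, 0.044, -0.003] 
[0.248, -0.002, -0.017, 0.003, 0.088, -0.003] 
[0.291, -0.002, -0.008, 0.003, 0.132, -0.003]
```

Emit:
{"op": "drive_tool", "data": {
  "moves": [
    [[0.03, 0, 0, 0, 0.01, 0], [0.056, 0, 0.005, 0, 0.021, 0], [0.09, 0, 0, 0, 0.027, 0], [0.122, 0, -0.008, 0, 0.032, 0], [0.165, 0, -0.016, 0, 0.038, 0], [0.206, 0, -0.024, 0, 0.044, 0], [0.206, 0, -0.024, 0, 0.044, 0]]
  ]
}}

```text
time: 11.4
ee_pos: [0.553, -0.1608, 0.2835]
orientation: [3.141, 0.209, 1.222]
force: [-0.3, -0.2, -1.1]
gripper_width: 0.237
grip_force: 30.0
```

Run:
```python
from place import *
print(get_obs()["force"],get_obs()["ee_pos"],tcp(.02,.075,12))
rows([tcp(.026,.075,11),tcp(.032,.075,10),tcp(.038,.075,9),tcp(.044,.075,8)])
```

```text
[-0.34840321 -0.2075972  -1.11814588] [ 0.55302816 -0.16075074  0.2834873 ] (np.float64(0.5528484835310886), np.float64(-0.16161335656152212), np.float64(0.28454909168205844), 70.07, -12)
[0.012, 0.001, -0.003, 0.001, 0.021, -0.001] 
[0.033, 0.001, 0.002, 0.001, 0.043, -0.001] 
[0.055, 0.001, 0.007, 0.001, 0.066, -0.001] 
[0.076, 0.001, 0.012, 0.001, 0.088, -0.001]
```

Emit:
{"op": "drive_tool", "data": {
  "moves": [
    [[0.012, 0, -0.003, 0, 0.021, 0], [0.033, 0, 0.002, 0, 0.043, 0], [0.055, 0, 0.007, 0, 0.066, 0], [0.076, 0, 0.012, 0, 0.088, 0], [0.076, 0, 0.012, 0, 0.088, 0], [0.076, 0, 0.012, 0, 0.088, 0]]
  ]
}}

```text
time: 12.0
ee_pos: [0.5557, -0.1535, 0.2802]
orientation: [3.141, 0.14, 1.221]
force: [-0.3, 0.8, -1.3]
gripper_width: 0.238
grip_force: 30.0
```

Run:
```python
from place import *
print(get_obs()["force"],get_obs()["ee_pos"],tcp(.044,.075,8))
rows([tcp(.0445,.075,7),tcp(.0445,.0745,5),tcp(.0445,.074,3),tcp(.0445,.0735,1.5),tcp(.0445,.0735,0)])
```

```text
[-0.29765633  0.82158999 -1.33218843] [ 0.55569834 -0.15346713  0.28015556] (np.float64(0.5560929531007991), np.float64(-0.1526652498934451), np.float64(0.2801568083887061), 70.07, -8)
[-0.017, 0.001, 0.013, 0.001, 0.023, -0.002] 
[-0.071, 0.001, 0.047, 0.001, 0.067, -0.002] 
[-0.125, 0.001, 0.084, 0.001, 0.112, -0.002] 
[-0.164, 0.001, 0.114, 0.001, 0.145, -0.002] 
[-0.203, 0.001, 0.14, 0.001, 0.178, -0.002]
```

Emit:
{"op": "drive_tool", "data": {
  "moves": [
    [[-0.017, 0, 0.013, 0, 0.023, 0], [-0.044, 0, 0.03, 0, 0.045, 0], [-0.071, 0, 0.047, 0, 0.067, 0], [-0.098, 0, 0.065, 0, 0.09, 0], [-0.125, 0, 0.084, 0, 0.112, 0], [-0.125, 0, 0.084, 0, 0.112, 0]]
  ]
}}

```text
time: 12.6
ee_pos: [0.5499, -0.1694, 0.272]
orientation: [3.141, 0.051, 1.22]
force: [0.5, -0.1, -0.6]
gripper_width: 0.238
grip_force: 30.0
```

Run:
```python
from place import *
print(get_obs()["force"],get_obs()["ee_pos"],tcp(.0445,.074,3))
rows([tcp(.0445,.0735,1.5),tcp(.0445,.0735,0)])
```

```text
[ 0.53257362 -0.05973286 -0.60892687] [ 0.54985944 -0.16936134  0.27200774] (np.float64(0.5502593653802442), np.float64(-0.16875403237685352), np.float64(0.2722638757333431), 70.07, -3)
[-0.036, 0.002, 0.024, 0.0, 0.032, -0.004] 
[-0.077, 0.002, 0.047, 0.0, 0.065, -0.004]
```

Emit:
{"op": "drive_tool", "data": {
  "moves": [
    [[-0.018, 0, 0.012, 0, 0.016, 0], [-0.036, 0, 0.024, 0, 0.032, -0.003], [-0.057, 0, 0.036, 0, 0.049, -0.003], [-0.077, 0, 0.047, 0, 0.065, -0.003], [-0.077, 0, 0.047, 0, 0.065, -0.003], [-0.077, 0, 0.047, 0, 0.065, -0.003]]
  ]
}}

```text
time: 13.2
ee_pos: [0.5469, -0.1777, 0.2672]
orientation: [3.141, 0.001, 1.223]
force: [-0.9, -0.7, -1.8]
gripper_width: 0.24
grip_force: 30.0
```

Run:
```python
from place import *
print(get_obs()["force"],get_obs()["ee_pos"],tcp(.0445,.0735,0))
rows([tcp(.0445-d,.0735,0) for d in (.004,.008,.012,.015)])
cv2.imwrite("pics/t2.png",crop("side",240,100,90,70,8))
```

```text
[-0.90698382 -0.6873369  -1.81106704] [ 0.54689652 -0.17773131  0.26718789] (np.float64(0.5467633567074419), np.float64(-0.17839587300584414), np.float64(0.26689999999999997), 70.07, 0)
[-0.039, 0.001, 0.002, 0.001, 0.001, 0.0] 
[-0.072, 0.001, 0.002, 0.001, 0.001, 0.0] 
[-0.106, 0.001, 0.002, 0.001, 0.001, 0.0] 
[-0.131, 0.001, 0.003, 0.001, 0.001, 0.0]
```

Emit:
{"op": "drive_tool", "data": {
  "moves": [
    [[-0.02, 0, 0, 0, 0, 0], [-0.04, 0, 0, 0, 0, 0], [-0.06, 0, 0, 0, 0, 0], [-0.08, 0, 0, 0, 0, 0], [-0.1, 0, 0, 0, 0, 0], [-0.1, 0, 0, 0, 0, 0], [-0.1, 0, 0, 0, 0, 0]]
  ]
}}

```text
time: 13.95
ee_pos: [0.5428, -0.189, 0.2672]
orientation: [3.141, 0.001, 1.223]
force: [0.0, -0.0, -1.6]
gripper_width: 0.236
grip_force: 30.0
```

Emit:
{"op": "drive_tool", "data": {
  "moves": [
    [[-0.01, 0, 0, 0, 0, 0], [-0.02, 0, 0, 0, 0, 0], [-0.02, 0, 0, 0, 0, 0], [-0.02, 0, 0, 0, 0, 0]]
  ]
}}

```text
time: 14.35
ee_pos: [0.542, -0.1911, 0.2672]
orientation: [3.141, 0.001, 1.224]
force: [-0.5, 0.5, -2.0]
gripper_width: 0.237
grip_force: 30.0
```

Emit:
{"op": "drive_tool", "data": {
  "moves": [
    [[-0.01, 0, 0, 0, 0, 0], [-0.02, 0, 0, 0, 0, 0], [-0.02, 0, 0, 0, 0, 0], [-0.02, 0, 0, 0, 0, 0]]
  ]
}}

```text
time: 14.75
ee_pos: [0.5412, -0.1935, 0.2672]
orientation: [3.141, 0.001, 1.223]
force: [-0.1, 0.3, -1.7]
gripper_width: 0.237
grip_force: 30.0
```

Emit:
{"op": "drive_tool", "data": {
  "moves": [
    [[-0.005, 0, 0, 0, 0, 0], [-0.01, 0, 0, 0, 0, 0], [-0.01, 0, 0, 0, 0, 0], [-0.01, 0, 0, 0, 0, 0]]
  ]
}}

```text
time: 15.15
ee_pos: [0.5408, -0.1945, 0.2672]
orientation: [3.141, 0.001, 1.224]
force: [-0.2, -0.1, -1.2]
gripper_width: 0.239
grip_force: 30.0
```

Emit:
{"op": "drive_tool", "data": {
  "moves": [
    [[-0.005, 0, 0, 0, 0, 0], [-0.01, 0, 0, 0, 0, 0], [-0.01, 0, 0, 0, 0, 0], [-0.01, 0, 0, 0, 0, 0]]
  ]
}}

```text
time: 15.55
ee_pos: [0.5404, -0.1957, 0.2672]
orientation: [3.141, 0.001, 1.223]
force: [0.2, 0.0, -0.9]
gripper_width: 0.237
grip_force: 30.0
```

Emit:
{"op": "drive_tool", "data": {
  "moves": [
    [[-0.005, 0, 0, 0, 0, 0], [-0.01, 0, 0, 0, 0, 0], [-0.01, 0, 0, 0, 0, 0], [-0.01, 0, 0, 0, 0, 0]]
  ]
}}

```text
time: 15.95
ee_pos: [0.5402, -0.1962, 0.2673]
orientation: [3.141, -0.0, 1.224]
force: [1.6, 4.4, 0.3]
gripper_width: 0.236
grip_force: 30.0
```

Emit:
{"op": "drive_tool", "data": {
  "moves": [
    [[-0.005, 0, 0, 0, 0, 0], [-0.01, 0, 0, 0, 0, 0], [-0.01, 0, 0, 0, 0, 0], [-0.01, 0, 0, 0, 0, 0]]
  ]
}}

```text
time: 16.35
ee_pos: [0.54, -0.1965, 0.2674]
orientation: [3.141, -0.002, 1.224]
force: [2.9, 9.9, 1.7]
gripper_width: 0.236
grip_force: 30.0
```

Emit:
{"op": "drive_tool", "data": {
  "moves": [
    [[-0.005, 0, 0, 0, 0, 0], [-0.01, 0, 0, 0, 0, 0], [-0.01, 0, 0, 0, 0, 0], [-0.01, 0, 0, 0, 0, 0]]
  ]
}}

```text
time: 16.75
ee_pos: [0.5399, -0.1968, 0.2676]
orientation: [3.14, -0.004, 1.224]
force: [5.6, 13.6, 2.1]
gripper_width: 0.238
grip_force: 30.0
```

The bar met the closed end of the short slot after about 20 mm of travel, where I expected it. I'll ease the push and set it down on the floors.

Emit:
{"op": "drive_tool", "data": {
  "moves": [
    [[0.02, 0, 0, 0, 0, 0], [0.02, 0, 0.006, 0, 0, 0], [0.02, 0, 0.013, 0, 0, 0], [0.02, 0, 0.013, 0, 0, 0], [0.02, 0, 0.013, 0, 0, 0]]
  ]
}}

```text
time: 17.25
ee_pos: [0.5403, -0.1962, 0.2659]
orientation: [3.14, -0.0, 1.223]
force: [2.4, 6.0, 1.6]
gripper_width: 0.233
grip_force: 30.0
```

Emit:
{"op": "drive_tool", "data": {
  "moves": [
    [[0.008, 0, 0.004, 0, 0, 0], [0.008, 0, 0.008, 0, 0, 0], [0.008, 0, 0.008, 0, 0, 0], [0.008, 0, 0.008, 0, 0, 0]]
  ]
}}

```text
time: 17.65
ee_pos: [0.5404, -0.196, 0.2654]
orientation: [3.14, 0.001, 1.223]
force: [-0.5, 2.7, 5.8]
gripper_width: 0.236
grip_force: 30.0
```

Both floors now carry the bar (vertical force about 6 N). I'll open partway and then retreat straight up.

Emit:
{"op": "drive_tool", "data": {
  "moves": [
    [[0, 0, 0, 0, 0, 0], [0, 0, 0, 0, 0, 0], [0, 0, 0, 0, 0, 0], [0, 0, 0, 0, 0, 0], [0, 0, 0, 0, 0, 0]]
  ],
  "claw": 0
}}

```text
time: 18.15
ee_pos: [0.5403, -0.196, 0.2646]
orientation: [3.141, 0.001, 1.223]
force: [-0.4, -0.3, -0.9]
gripper_width: 0.502
grip_force: 0.0
```

Emit:
{"op": "drive_tool", "data": {
  "moves": [
    [[0, 0, -0.1, 0, 0, 0], [0, 0, -0.4, 0, 0, 0], [0, 0, -0.8, 0, 0, 0], [0, 0, -1, 0, 0, 0], [0, 0, -1, 0, 0, 0]]
  ]
}}

```text
time: 18.65
ee_pos: [0.5407, -0.1959, 0.3901]
orientation: [3.131, 0.002, 1.224]
force: [0.1, -0.7, 0.9]
gripper_width: 0.5
grip_force: 0.0
```

Emit:
{"op": "drive_tool", "data": {
  "moves": [
    [[-0.9, -0.7, -0.6, 0, 0, 0], [-0.9, -0.7, -0.6, 0, 0, 0], [-0.9, -0.7, -0.6, 0, 0, 0], [-0.9, -0.7, -0.6, 0, 0, 0], [-0.9, -0.7, -0.6, 0, 0, 0]]
  ]
}}

```text
time: 19.15
ee_pos: [0.4237, -0.2691, 0.4572]
orientation: [3.14, 0.001, 1.221]
force: [-0.4, 1.0, -1.3]
gripper_width: 0.5
grip_force: 0.0
```

Emit:
{"op": "drive_tool", "data": {
  "moves": [
    [[-0.9, -0.6, 0, 0, 0, 0], [-0.9, -0.6, 0, 0, 0, 0], [-0.9, -0.6, 0, 0, 0, 0], [-0.9, -0.6, 0, 0, 0, 0], [-0.9, -0.6, 0, 0, 0, 0]]
  ]
}}

```text
time: 19.65
ee_pos: [0.3207, -0.3455, 0.4557]
orientation: [-3.141, -0.001, 1.223]
force: [0.5, -0.4, -0.5]
gripper_width: 0.497
grip_force: 0.0
```

Run:
```python
from h import *
cv2.imwrite("pics/f.png",np.hstack([crop("side",240,105,85,75,4.7),crop("top",325,145,85,75,4.7)]))
```

```text
(no output)
```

View pics/f.png

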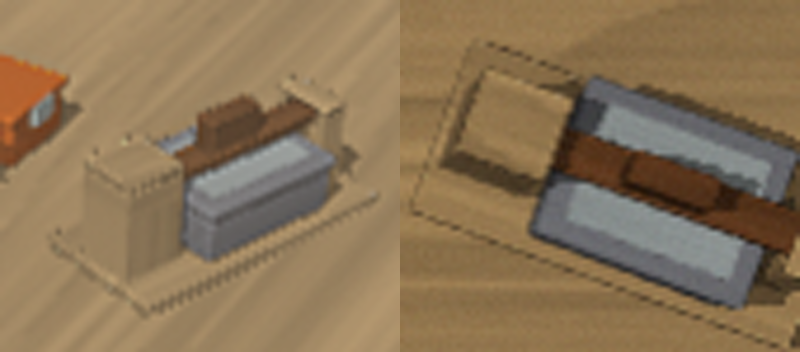

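The bar lies level through both slots, with its far end under the short roof at (310,105) in the side panel, and the container has not moved. I'll hand it in.

```bash
python3 -c "
from station import *
print(job_done())"
```

```text
the job is handed in; nothing more can be done
None
```

The bar is in both slots, resting on the slot floors with one end against the closed end of the short slot. I let go and handed the job in at about 20 s; no verdict was shown.

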